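Third hand at the governor bench: hold the relay housing against the sprung stop

TASK

Swing the red clamp lever of the steel fixture open, right out of the way, then bring the green relay housing onto the fixture's bed and press its plain back, square and centred, against the yellow sprung pad so that I can bolt it. Push the pad in about half of its 16 mm travel (some 8 N) without ever driving it to its end stop, and finish still holding the housing there, standing on the bed, with that steady push: do not let go. Leave the other things on the bench where they are.

Things in the scene. Friction and masses are not known exactly. Their poses are not given: they have to be found in the camera images.
- fixture: steel holding fixture fixed to the bench: bed plate 220 (x) x 230 (y) x 18 mm thick, its flat top is the bed the housing stands on. Origin at the centre of the underside, on the bench; x points towards the stop, y to the left seen along x. A grey fence block (90 mm wide, its top 66 mm above the bench, its front face at x = +83 mm) carries the yellow sprung pad in front of it; pad and nest are centred on y = 0. The clamp lever's pivot stands at x = +10, y = -85 mm.
- pad_face (a point): centre of the front face of the yellow pad (60 mm wide, 42 mm tall, lower edge 21 mm and centre 42 mm above the bench); unpressed it lies at x = +50 mm, y = 0 of the fixture; it moves with the pad. x points into the pad, the direction to push; axes parallel to the fixture's.
- pad (a joint): how far the yellow pad is pushed in, m: 0 free, 0.016 at its end stop. Spring of 1000 N/m without preload (8 N at 0.008 m).
- clamp (a joint): angle of the red clamp lever, rad: 0 shut, lying across the nest along the fixture's +y, so that the housing cannot get to the pad; it turns anticlockwise seen from above (the knob swings first towards the fixture's -x, away from the pad) to 1.75 at its end; at 1.57 it lies along -x. It is stiff enough to stay where it is left; moving it takes about 1 N at the knob.
- clamp_knob (a point): centre of the top of the lever's upright black knob, 20 mm diameter and 40 mm tall, its top 80 mm above the bench; 140 mm from the hinge axis. The red lever bar below it is 16 mm wide, 12 mm thick, its top 39 mm above the bench.
- clamp_hinge (a point): point on the vertical hinge axis of the clamp lever, 40 mm above the bench.
- housing: green enamel relay housing, a box 60 (x) x 50 (y) x 50 mm tall, about 0.4 kg, loose on the bench. Origin at the centre of its underside. The plain back that goes against the pad faces +x (at x = +30 mm); the face at -x has three brass studs 8 mm long. A white stripe across the top lies near the back, two screw heads near the studs. Grip it across y (50 mm). If it is also pressed down, friction on the bed adds to the force felt while pushing.
- housing_back (a point): centre of the housing's plain back, 30 mm along its +x from its origin and 25 mm up; axes as the housing's.
- spool: nickel-plated spool valve standing upright, 32 mm across, 70 mm tall; origin at the centre of its underside. A bystander: leave it alone.
- sleeve: pressed steel sleeve standing upright, 44 mm outside diameter, 45 mm tall; origin at the centre of its underside. A bystander: leave it alone.
- washer: bronze thrust washer lying flat, 64 mm across, 7 mm thick; origin at the centre of its underside. A bystander: leave it alone.
- dowel: blued steel dowel lying down, 16 mm diameter, 70 mm long along its x; origin below its middle. A bystander: leave it alone.
- oiler: closed grey oil bottle with a red cap, 56 mm across, 120 mm tall; origin at the centre of its underside. A bystander: leave it alone.
There are look-alikes about, which are no part of the job. There is more than one size of the housing; the one meant has the size given above.

How it is judged (in metres and radians):
On the way:
1. the clamp lever is swung open (beyond 1.2 rad) before the housing touches the pad (value of joint clamp above 1.2 rad and value of joint pad below 0.002 m), for 0.2 s.
At the end, for the whole second after the job is handed in: Clamp lever beyond 1.2 rad, clear of the housing; fingers still on the housing, which stands on the bed (within 5 mm, tilt under 0.12 rad), back on the pad, square within 0.14 rad, centred within 10 mm; pad pressed with 4 to 13 N and 4 to 13 mm in; all at rest (value of joint clamp above 1.2 rad and contact force between housing and pad between 4 and 13 N and value of joint pad between 0.004 and 0.013 m and velocity of joint pad between -0.01 and 0.01 m/s and y of housing_back in the frame of pad_face between -0.01 and 0.01 m and x of housing_back in the frame of pad_face between -0.004 and 0.004 m and z of housing in the frame of fixture between 0.014 and 0.024 m and angle between the x axis of housing and the x axis of fixture, either way round below 0.14 rad and angle between housing's own z axis and vertical below 0.12 rad and contact force between the fingers and housing above 1 N and contact force between housing and clamp below 0.5 N and linear speed of housing below 0.02 m/s); the arm keeps its last pose, push and grip.
It fails at once if the pad is driven to its end stop (beyond 15.5 mm) (value of joint pad above 0.0155 m).
It fails at once if another thing on the bench is moved more than 30 mm (distance of any of spool, sleeve, washer, dowel, oiler from where it was at the start of the episode above 0.03 m).
It also fails if it takes over 58 s, if anything falls off the work surface, if the arm or the gripper's body presses on something with over 40 N, if the wrist force passes 120 N, or if a joint passes its speed limit or range.

ROBOT

A 6-joint arm with a two-finger parallel gripper is mounted at the origin on the work surface. World frame = base frame: x ahead of the robot, y to its left, z up, the work surface at z = 0. Lengths are in mm, angles in degrees, forces in N, time in s.
With the tool pointing down it reaches from about 325 to 875 mm from the base axis. Payload 4.4 kg.
Tool frame: the origin (TCP) lies on the centre line of the jaws, within the pads' length; the fingertips stand 25 mm ahead of it and the grasp point (between the pads) lies 6 mm ahead of it (env.tip_extent is the z of the fingertips in the tool frame, in mm); z points along the fingers, x is the direction in which the jaws open and shut, and the axes are right-handed (so a half turn about z gives the same grasp; the last joint's range is limited). The gripper opens to 85 mm and grips with 20 to 120 N. Pads are 22 mm wide; open, the fingers measure 114 mm over their backs; the gripper's body (76 mm by 85 mm) begins 54 mm behind the grasp point. The pads swing forward as they close: fully open they stand 13 mm farther back than shut.
Start: joints at [56.293, 11.837, 88.321, -0, 79.842, -8.623], TCP at [243.78, 520.768, 256.282] pointing down, gripper open.
Joint ranges: [-156.59, 156.59], [-49.26, 127.26], [12.9, 141.05], [-63.56, 243.56], [4.71, 150.69], [-161.64, 161.64]. Speed limits (degrees/s): [159.86, 159.86, 180, 180, 180, 180].

INTERFACE

Orientations are given as a 3x3 rotation matrix whose columns are the frame's x, y, z axes.
In Python, from plant import env gives the robot as it stands. The module is installed in compiled form; this text tells all that it offers.
- The arm moves only by the tool arm_command, never from a script. Its argument "increments" is a list that holds one entry, the list of rows, each a list of 7 numbers: the opening, from -1 (shut) to 1 (fully open), then the shift along the world's x, y, z in m, then the turn, a rotation vector about the world's x, y, z in degrees. In form: [[[fingers, x, y, z, wx, wy, wz], ...]]. A call has 1 to 20 rows; each row shifts and turns the commanded pose from where the row before left it; what a row does not reach is not made up. A row lasts 1/12 s, in which the tool goes at most 41.7 mm and 7.16 degrees, less where a joint would pass 70% of its speed; a pose out of reach is approached as far as the arm can. A call is refused whole if a number of a shift passes 0.0417 or a number of a turn 7.16, either way. A call with a gripper value outside its range is refused whole. The fingers move at their own pace and stop on an object; "squeeze" is the grip in N (left out, the last holds). Time passes only in rows, so rows that do not move let the fingers close. It gives the time, the measured TCP pose, the force and the opening at its end, in the units of the state.
- env.get_state(): the state, without advancing time (a new reading comes with each control period).
- env.grab_frame(name): name is "side" or "top"; returns the picture (384x512x3 uint8, red, green, blue); there is no depth.
- env.camera_info(name): a dict with "mtx" (3x3 intrinsics, pixels), "rvec" (rotation vector, rad) and "tvec" (3), from world to camera coordinates, as OpenCV has them. Camera axes: x right, y down, z forward; pixel columns grow to the right and rows downward; lengths in mm; the calibration is good to about 2 mm. A picture is of the moment at which its call begins. camera_info takes no time and is no camera call.
- env.hand_in(): hands the job in, once; it reports no verdict.
The state is a dict: "t": time; "qpos": joint angles; "qd": joint speeds; "joint_torque": joint torques, N m; "position": TCP position; "orientation": TCP orientation; "wrist_force": force on the tool from outside, world axes, zero at the start; "torque": the same for the moment, N m; "opening": finger opening in mm.
Only numpy, scipy, OpenCV 4.12 (cv2) and the standard library are available. Lean on these libraries where they do the work, as an engineer would, in place of code of your own. Each camera call takes 0.05 s, during which the arm holds its last target.

## Working session

There is one attempt and no reset: what is moved stays moved. The work goes in short steps, Python scripts to look and compute and a tool call to move; the robot and the scene stay as the last step left them, time stands still between calls to the robot, and variables do not carry over. Pictures are saved under pics/ and viewed, and the job is handed in when it is done.

Besides the shell and the picture viewer there is one more tool, called after "Request:" as name(argument=value, ...) on one line, values as JSON. arm_command: Moves the arm, as the interface text tells. Its arguments: {"type":"object","properties":{"increments":{"type":"array"},"squeeze":{"type":"number"}},"required":["increments"]}

```bash
mkdir -p pics; ls; python3 - <<'E'
from plant import env
import cv2
for n in("top","side"):
    im=env.grab_frame(n); cv2.imwrite(f"pics/{n}0.png",cv2.resize(im[:,:,::-1],(800,600),interpolation=cv2.INTER_CUBIC)); cv2.imwrite(f"raw_{n}.png",im[:,:,::-1])
    print(env.camera_info(n))
print(env.get_state(), env.tip_extent)
E
```

```text
pics
{'mtx': array([[356.25553072,   0.        , 254.70085464],
       [  0.        , 356.25553072, 195.7779169 ],
       [  0.        ,   0.        ,   1.        ]]), 'rvec': array([ 2.16851908, -2.1025495 ,  0.2127284 ]), 'tvec': array([   4.35975924,  547.73240793, 1066.66387147])}
{'mtx': array([[457.25636268,   0.        , 252.56495545],
       [  0.        , 457.25636268, 194.72379466],
       [  0.        ,   0.        ,   1.        ]]), 'rvec': array([ 2.06097218, -0.17876499,  0.1093086 ]), 'tvec': array([-514.87175823,  141.43594608, 1169.29189456])}
{'t': 0.1, 'qpos': array([ 5.62931872e+01,  1.18811029e+01,  8.83971884e+01,  8.91194130e-04,
        7.98421551e+01, -8.62457141e+00]), 'qd': array([ 0.02868768, -0.00239481, -0.17675122,  0.01761943, -0.01652412,
       -0.0341211 ]), 'joint_torque': array([-1.15952269e-03, -3.84095013e+01, -2.92548680e+01, -2.59125336e-04,
        4.86862278e-03, -2.25959326e-06]), 'position': array([243.41593899, 520.23200145, 255.21986308]), 'orientation': array([[ 4.23920000e-01,  9.05698870e-01, -1.17932983e-03],
       [ 9.05697258e-01, -4.23921512e-01, -1.74028581e-03],
       [-2.07611817e-03, -3.30373834e-04, -9.99997790e-01]]), 'wrist_force': array([-0.60818117, -0.35260891, -0.62567345]), 'torque': array([0.01286234, 0.04612832, 0.00595236]), 'opening': 85.25115552806446} 25.0
```

View pics/top0.png

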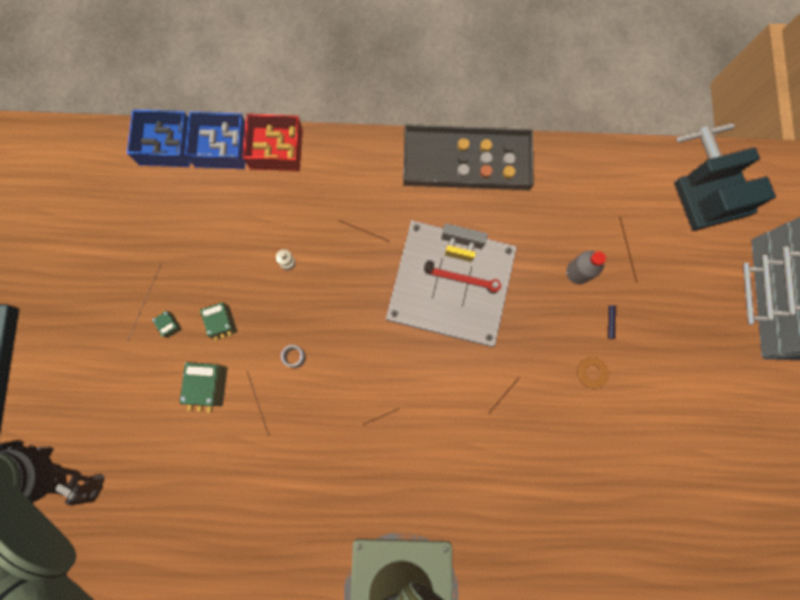

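View pics/side0.png

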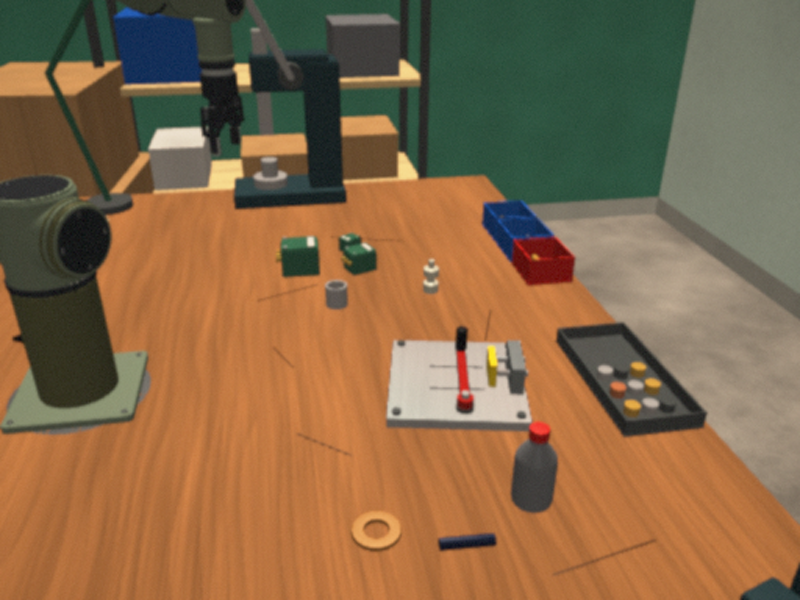

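The top view (800x600 picture) shows three green housings: small at (166,323), middle at (216,320) and large at (202,385). The fixture is at (452,283), the lever pivot at (494,285) and the knob at (430,267). Next I measure these.

```bash
cat > h.py <<'E'
import numpy as np, cv2
from plant import env
def cam(n):
    c=env.camera_info(n); R=cv2.Rodrigues(c["rvec"])[0]; return c["mtx"],R,np.array(c["tvec"]).ravel()
def cast(n,uv,z):
    K,R,t=cam(n); uv=np.atleast_2d(uv).astype(float)
    d=(R.T@np.linalg.inv(K)@np.c_[uv,np.ones(len(uv))].T).T; C=-R.T@t
    return C+d*((z-C[2])/d[:,2])[:,None]
def proj(n,P):
    K,R,t=cam(n); return cv2.projectPoints(np.atleast_2d(P).astype(float),R,t,K,None)[0][:,0]
def mask(im,lo,hi):
    return cv2.inRange(cv2.cvtColor(im,cv2.COLOR_BGR2HSV),np.array(lo),np.array(hi))
def blobs(m,amin=15):
    cs,_=cv2.findContours(m,cv2.RETR_EXTERNAL,cv2.CHAIN_APPROX_NONE)
    return [c for c in cs if cv2.contourArea(c)>=amin]
E
python3 - <<'E'
from h import *
np.set_printoptions(precision=1,suppress=True)
im=cv2.imread("raw_top.png")
K,R,t=cam("top");print("cam",-R.T@t)
hsv=cv2.cvtColor(im,cv2.COLOR_BGR2HSV)
for p in [(202,392),(216,325),(202,371),(450,320),(460,253),(460,278)]:
    print(p,hsv[int(p[1]*.64),int(p[0]*.64)])
g=mask(im,(55,60,30),(95,255,200))
g[:, :80]=0
for c in blobs(g):
    r=cv2.minAreaRect(c); print("green",r, cv2.contourArea(c))
for nm,lo,hi,z in [("yellow",(22,120,120),(35,255,255),63),("red",(0,170,90),(6,255,255),39)]:
    for c in blobs(mask(im,lo,hi),8):
        r=cv2.minAreaRect(c); print(nm,r[0],cast("top",r[0],z)[0],"size px",r[1])
# steel plate
m=mask(im,(0,0,120),(180,60,255)); m[:, :240]=0;m[:,340:]=0;m[:130]=0
m=cv2.morphologyEx(m,cv2.MORPH_CLOSE,np.ones((15,15)))
for c in blobs(m,500):
    r=cv2.minAreaRect(c); b=cv2.boxPoints(r); B=cast("top",b,18); print(b,B, np.linalg.norm(B-np.roll(B,1,0),axis=1),B.mean(0))
crop=im[185:270,90:160]; cv2.imwrite("pics/crop1.png",cv2.resize(crop,None,fx=8,fy=7,interpolation=cv2.INTER_CUBIC)[:600])
crop=im[130:230,240:340]; cv2.imwrite("pics/crop2.png",cv2.resize(crop,None,fx=6,fy=6,interpolation=cv2.INTER_CUBIC))
E
```

```text
cam [ 347.5   39.2 1146.9]
(202, 392) [ 61  74 120]
(216, 325) [ 62  77 120]
(202, 371) [ 18  23 244]
(450, 320) [ 14  36 185]
(460, 253) [ 25 185 240]
(460, 278) [  2 182 186]
green ((126.86477661132812, 245.48773193359375), (19.37464714050293, 24.535186767578125), 5.194429397583008) 272.0
green ((104.10000610351562, 204.70001220703125), (5.81377649307251, 9.391485214233398), 63.43495178222656) 41.0
green ((138.25, 206.25001525878906), (11.384199142456055, 13.597792625427246), 71.56504821777344) 118.0
green ((484.07073974609375, 122.66339111328125), (13.340019226074219, 18.857622146606445), 77.90524291992188) 164.0
yellow (294.5000305175781, 161.0) [ 660.5 -100.9   63. ] size px (17.947635650634766, 4.608177185058594)
red (297.2452697753906, 178.14151000976562) [ 611.  -113.3   39. ] size px (41.75761032104492, 3.9834561347961426)
red (383.0, 165.0) [ 664.1 -391.2   39. ] size px (8.0, 8.0)
red (174.0, 91.5) [892.2 299.3  39. ] size px (33.0, 34.0)
[[235.5 376.7]
 [240.8 340.5]
 [296.1 348.6]
 [290.7 384.9]] [[   9.5   61.7   18. ]
 [ 110.9   49.6   18. ]
 [  91.9 -116.6   18. ]
 [  -9.1 -101.7   18. ]] [164.4 102.1 167.3 102.1] [ 50.8 -26.7  18. ]
[[246.7 204.2]
 [263.4 137.6]
 [332.1 154.8]
 [315.4 221.4]] [[ 524.8   45.6   18. ]
 [ 750.3   -2.3   18. ]
 [ 699.2 -230.9   18. ]
 [ 476.5 -175.4   18. ]] [226.2 230.5 234.3 229.5] [612.7 -90.7  18. ]
```

View pics/crop1.png

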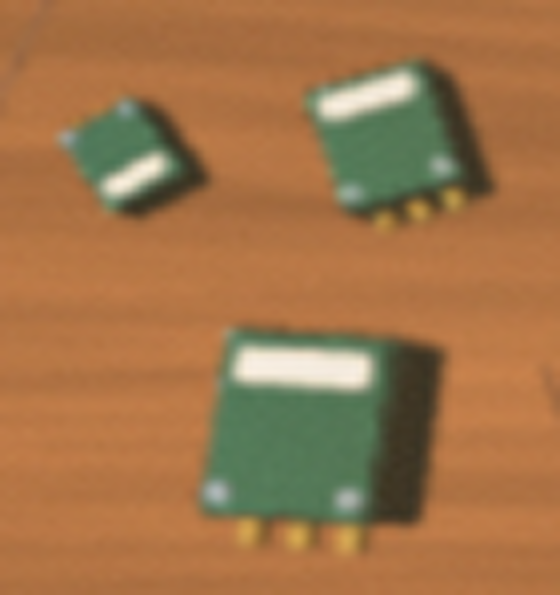

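View pics/crop2.png

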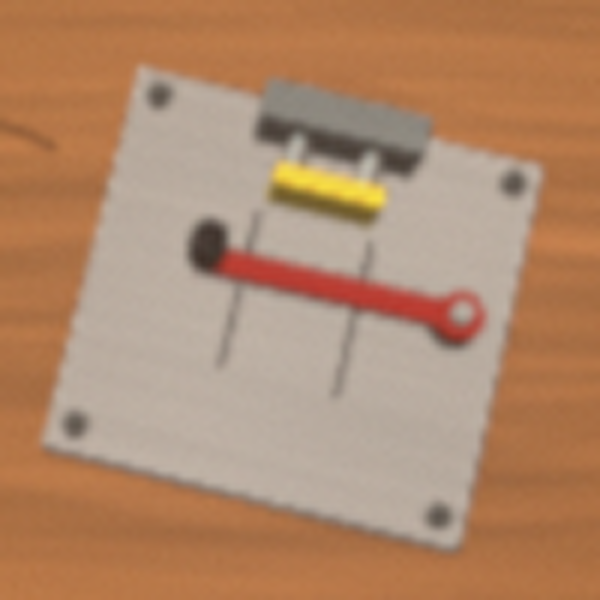

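```bash
python3 - <<'E'
from h import *
np.set_printoptions(precision=1,suppress=True)
im=cv2.imread("raw_top.png"); S=8
big=cv2.resize(im,None,fx=S,fy=S,interpolation=cv2.INTER_CUBIC)
hsv=cv2.cvtColor(big,cv2.COLOR_BGR2HSV)
g=cv2.inRange(hsv,np.array((45,40,85)),np.array((100,255,180)))
w=cv2.inRange(hsv,np.array((0,0,150)),np.array((180,75,255)))
m=g|w
x0,x1,y0,y1=[v*S for v in (95,160,185,265)]
roi=np.zeros_like(m); roi[y0:y1,x0:x1]=m[y0:y1,x0:x1]
roi=cv2.morphologyEx(roi,cv2.MORPH_CLOSE,np.ones((9,9)))
roi=cv2.morphologyEx(roi,cv2.MORPH_OPEN,np.ones((25,25)))
vis=big.copy()
for c in blobs(roi,1500):
    r=cv2.minAreaRect(c); b=cv2.boxPoints(r)
    cv2.drawContours(vis,[b.astype(int)],0,(0,0,255),1); cv2.drawContours(vis,[c],0,(255,0,0),1)
    uv=(b+.5)/S-.5
    for z in (30,50,65):
        B=cast("top",uv,z); e=np.roll(B,-1,0)-B
        print(z,"ctr",B.mean(0),"edges",np.linalg.norm(e,axis=1)[:2],"ang",np.degrees(np.arctan2(e[:,1],e[:,0]))[:2], "px",uv.mean(0))
cv2.imwrite("pics/crop3.png",vis[y0:y1,x0:x1][:600])
E
```

```text
30 ctr [382.1 410.3  30. ] edges [80.6 63.9] ang [ -1.7 -95.5] px [127.  245.6]
50 ctr [381.5 403.7  50. ] edges [79.2 62.8] ang [ -1.7 -95.5] px [127.  245.6]
65 ctr [381.  398.7  65. ] edges [78.1 61.9] ang [ -1.7 -95.5] px [127.  245.6]
30 ctr [500.4 489.9  30. ] edges [32.7 39. ] ang [ -54.3 -143.9] px [105.  206.8]
50 ctr [497.7 481.8  50. ] edges [32.1 38.3] ang [ -54.3 -143.9] px [105.  206.8]
65 ctr [495.6 475.8  65. ] edges [31.7 37.8] ang [ -54.3 -143.9] px [105.  206.8]
30 ctr [511.8 389.   30. ] edges [47.4 56.7] ang [ -71.4 -159.7] px [137.6 204.2]
50 ctr [508.9 382.8  50. ] edges [46.5 55.7] ang [ -71.4 -159.7] px [137.6 204.2]
65 ctr [506.7 378.1  65. ] edges [45.9 54.9] ang [ -71.4 -159.7] px [137.6 204.2]
```

View pics/crop3.png

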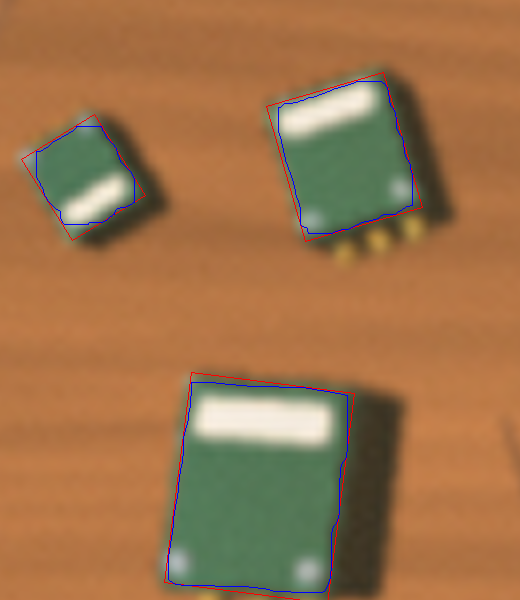

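The middle housing (raw pixel (138,204)) measures about 47x57 mm at its contour, which fits 50x60. The large one is about 63x79 and the small one about 33x39. The crop shows the middle one's stripe up-left (the back) and its studs down-right. Next I fit the fixture pose from its screws, hinge, pad and knob, and check both against the side view.

```bash
python3 - <<'E'
from h import *
np.set_printoptions(precision=1,suppress=True)
def c2(p): return (np.array(p,float)+.5)/6-.5+np.array([240,130])
holes=c2([(159,96),(513,183),(438,516),(75,425)])
H=cast("top",holes,18); print(H, H.mean(0))
for a,b in((0,1),(1,2),(2,3),(3,0)):
    d=H[b]-H[a]; print(np.linalg.norm(d),np.degrees(np.arctan2(d[1],d[0])))
c=H.mean(0)
v=(H[0]+H[1]-H[2]-H[3]); yaw1=np.degrees(np.arctan2(v[1],v[0])); w=(H[0]+H[3]-H[1]-H[2]); yaw2=np.degrees(np.arctan2(w[1],w[0]))-90
print("yaw",yaw1,yaw2)
y=np.radians((yaw1+yaw2)/2); R=np.array([[np.cos(y),-np.sin(y)],[np.sin(y),np.cos(y)]])
def F(p,z): return R.T@(cast("top",c2(p),z)[0][:2]-c[:2])
print("hinge",F((463,312),45),"knobtop",F((206,243),80),"bar near knob",F((225,262),39))
print("pad top edge ctr",F((327,190),63), "pad tips",F((272,190),63),F((384,205),63),"fence top corners",F((270,80),66),F((432,122),66))
# side: red/yellow
si=cv2.imread("raw_side.png")
def fw(p,z): return np.r_[R@np.array(p)+c[:2],z]
pts=[fw((sx*110,sy*115),18) for sx,sy in((1,1),(1,-1),(-1,-1),(-1,1))]+[fw((50,0),42),fw((10,-85),40),fw((10,55),80)]
vis=cv2.resize(si,(800,600),interpolation=cv2.INTER_CUBIC)
yh=np.radians(19.3)
for zz in(0,50):
  for a in(-30,30):
    for b in(-25,25):
      pts.append(np.array([509+a*np.cos(yh)-b*np.sin(yh),383+a*np.sin(yh)+b*np.cos(yh),zz]))
for p in proj("side",pts): cv2.circle(vis,tuple(((p+.5)*1.5625-.5).astype(int)),2,(255,0,255),-1)
out=np.vstack([cv2.resize(vis[220:290,260:460],(800,280),interpolation=cv2.INTER_CUBIC),cv2.resize(vis[320:440,360:560],(533,320),interpolation=cv2.INTER_CUBIC)[:, :].__class__ and cv2.copyMakeBorder(cv2.resize(vis[320:440,360:560],(533,320),interpolation=cv2.INTER_CUBIC),0,0,0,267,cv2.BORDER_CONSTANT)])
cv2.imwrite("pics/s1.png",out)
t=cv2.imread("raw_top.png"); vis=cv2.resize(t,None,fx=6,fy=6,interpolation=cv2.INTER_CUBIC)
for p in proj("top",pts): cv2.circle(vis,tuple(((p+.5)*6-.5).astype(int)),3,(255,0,255),-1)
cv2.imwrite("pics/t1.png",np.hstack([vis[1140:1320+120,720:960+100],vis[780:780+300,1440:1440+300] if 0 else cv2.resize(vis[780:1380,1440:2040],(300,300))]))
E
```

```text
[[ 723.   -12.    18. ]
 [ 680.1 -207.7   18. ]
 [ 494.7 -166.3   18. ]
 [ 537.6   28.7   18. ]] [608.9 -89.3  18. ]
200.2890218027823 -102.34129905594932
189.99051821427548 167.4269919191065
199.69297628325796 77.59783791048693
189.77691682292559 -12.393281411168608
yaw -12.483195289988554 -12.371685224262947
hinge [ 10.2 -85.2] knobtop [ 3.5 56.1] bar near knob [ 6.8 43.4]
pad top edge ctr [51.8  0.9] pad tips [44.6 29. ] [ 51.3 -30. ] fence top corners [102.   43.9] [101.  -44.4]
```

View pics/s1.png

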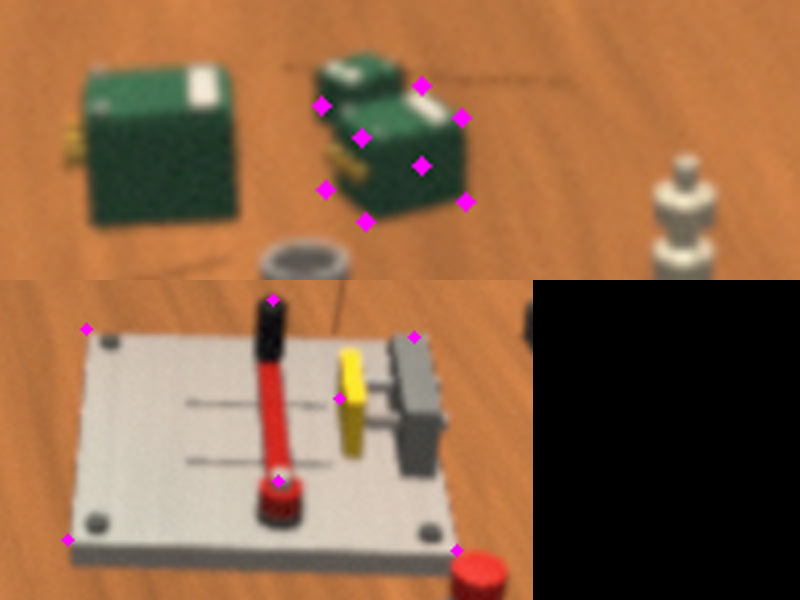

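View pics/t1.png

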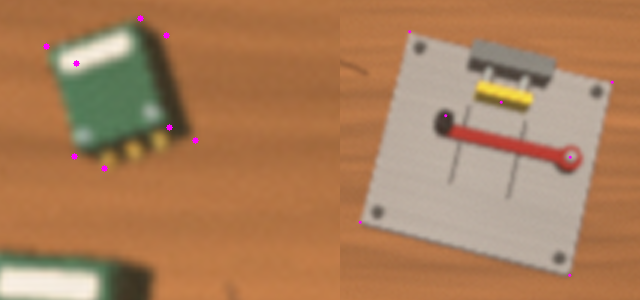

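The fixture fit agrees in both views: screws 190x200 mm, hinge at (10.2,-85.2) in fixture axes, centre (609,-89), yaw -12.4°. The middle housing's outline differs by a few mm, so I measure it more sharply before moving.

```bash
python3 - <<'E'
from h import *
np.set_printoptions(precision=1,suppress=True)
im=cv2.imread("raw_top.png"); S=8
big=cv2.resize(im,None,fx=S,fy=S,interpolation=cv2.INTER_CUBIC).astype(int)
# green-or-white-vs-wood score: G-R ; wood strongly negative
lab=cv2.cvtColor(im,cv2.COLOR_BGR2LAB); a=cv2.resize(lab[:,:,1],None,fx=S,fy=S,interpolation=cv2.INTER_CUBIC).astype(int)
def prof(P,Q,n=41):
    out=[]
    for s in np.linspace(0,1,n):
        p=np.array(P)+(np.array(Q)-P)*s; x,y=((p+.5)*S-.5).astype(int); out.append((big[y,x,2],big[y,x,1],a[y,x]))
    return out
from math import *
for name,ctr,yaw,L,W,z in (("mid",(509.5,383),19,30,25,50),("large",(381,399.5),-4,40,32,65),("small",(499,486),-143,20,16,30)):
    yw=radians(yaw); ex=np.array([cos(yw),sin(yw),0]); ey=np.array([-sin(yw),cos(yw),0]); c=np.array([*ctr,z])
    for nm,d,o,h in (("+x",ex,ey,L),("-x",-ex,ey,L),("+y",ey,ex,W),("-y",-ey,ex,W)):
        r=[]
        for k in (-14,-7,0,7,14) if nm in("+x","+y","-y") else (-13,-7,7,13):
            k=k*(1 if L>25 else .5)
            P,Q=proj("top",[c+o*k+d*(h-15),c+o*k+d*(h+15)])
            pr=np.array(prof(P,Q)); s=np.linspace(h-15,h+15,41)
            A=pr[:,2]; thr=(A[:4].mean()+A[-4:].mean())/2
            i=np.where((A[:-1]<thr)&(A[1:]>=thr))[0]; r.append(s[i[0]]+(thr-A[i[0]])/(A[i[0]+1]-A[i[0]])*.75 if len(i) else nan)
        print(name,nm,np.array(r))
E
```

```text
mid +x [30.8 30.8 30.5 30.1 29.7]
mid -x [33.3 30.3 31.  31.8]
mid +y [23.  23.1 23.9 24.  25.8]
mid -y [27.  25.8 26.9 27.1 30.8]
large +x [42.1 41.8 40.8 40.7 40.8]
large -x [39.9 39.4 40.1 39.4]
large +y [30.9 31.  31.7 31.2 32.3]
large -y [30.5 32.2 31.6 30.5 31.8]
small +x [24.3 24.4 25.5 25.3 25.1]
small -x [24.8 25.1 24.2 24.2]
small +y [17.4 17.  17.8 19.7 19.9]
small -y [20.2 20.3 19.9 20.7 21.3]
```

```bash
python3 - <<'E'
from h import *
vis={}
yh=np.radians(21); pts=[]
for zz in(0,50):
  for a,b in((-30,-25),(30,-25),(30,25),(-30,25)):
      pts.append(np.array([510+a*np.cos(yh)-b*np.sin(yh),381.6+a*np.sin(yh)+b*np.cos(yh),zz]))
for n in("top","side"):
    im=cv2.imread(f"raw_{n}.png"); p=proj(n,pts); c=p.mean(0).astype(int); r=20
    S=15; x0,y0=c-r; crop=cv2.resize(im[y0:y0+2*r,x0:x0+2*r],None,fx=S,fy=S,interpolation=cv2.INTER_CUBIC)
    q=((p-[x0,y0]+.5)*S-.5).astype(int)
    cv2.polylines(crop,[q[4:]],True,(255,0,255),1)
    cv2.polylines(crop,[q[:4]],True,(255,255,0),1); vis[n]=cv2.resize(crop,(400,400))
cv2.imwrite("pics/hs.png",np.hstack([vis["top"],vis["side"]]))
E
```

```text
(no output)
```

View pics/hs.png

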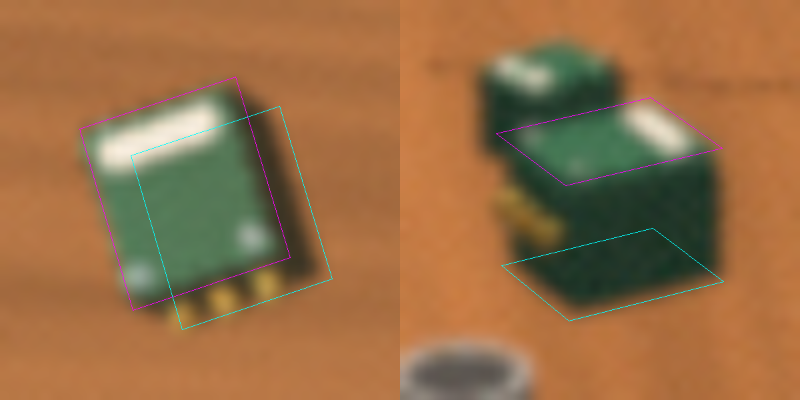

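The bright-face mask gives the middle housing as 46.5x56 mm, centre about (510,383.5), yaw about 20°. Of the three only this one fits 60x50 (the others are 0.65x and 1.3x), and the jaw opening will confirm it at the grasp. First the lever: I move over the knob at about (630.5,-37.7) with the jaws along its tangent.

Request:
arm_command(increments=[[[0.1,0.01934,-0.02792,-0.004,0,0,-3.865],[0.1,0.01934,-0.02792,-0.004,0,0,-3.865],[0.1,0.01934,-0.02792,-0.004,0,0,-3.865],[0.1,0.01934,-0.02792,-0.004,0,0,-3.865],[0.1,0.01934,-0.02792,-0.004,0,0,-3.865],[0.1,0.01934,-0.02792,-0.004,0,0,-3.865],[0.1,0.01934,-0.02792,-0.004,0,0,-3.865],[0.1,0.01934,-0.02792,-0.004,0,0,-3.865],[0.1,0.01934,-0.02792,-0.004,0,0,-3.865],[0.1,0.01934,-0.02792,-0.004,0,0,-3.865],[0.1,0.01934,-0.02792,-0.004,0,0,-3.865],[0.1,0.01934,-0.02792,-0.004,0,0,-3.865],[0.1,0.01934,-0.02792,-0.004,0,0,-3.865],[0.1,0.01934,-0.02792,-0.004,0,0,-3.865],[0.1,0.01934,-0.02792,-0.004,0,0,-3.865],[0.1,0.01934,-0.02792,-0.004,0,0,-3.865],[0.1,0.01934,-0.02792,-0.004,0,0,-3.865],[0.1,0.01934,-0.02792,-0.004,0,0,-3.865],[0.1,0.01934,-0.02792,-0.004,0,0,-3.865],[0.1,0.01934,-0.02792,-0.004,0,0,-3.865]]], squeeze=30)

```text
t: 1.77
position: [630.8, -39.1, 175.3]
orientation: [[0.976, -0.218, -0.001], [-0.218, -0.976, 0.0], [-0.001, -0.0, -1.0]]
wrist_force: [0.0, -0.2, -0.4]
opening: 46.9
```

Request:
arm_command(increments=[[[0.1,0,0,0,0,0,0],[0.1,0,0,0,0,0,0],[0.1,0,0,0,0,0,0]]])

```text
t: 2.02
position: [629.8, -37.4, 175.4]
orientation: [[0.977, -0.214, -0.002], [-0.214, -0.977, 0.001], [-0.002, -0.0, -1.0]]
wrist_force: [-0.7, 0.7, 0.3]
opening: 47.1
```

Request:
arm_command(increments=[[[0.1,0,0,-0.021,0,0,0],[0.1,0,0,-0.021,0,0,0],[0.1,0,0,-0.021,0,0,0],[0.1,0,0,-0.021,0,0,0],[0.1,0,0,-0.021,0,0,0],[0.1,0,0,0,0,0,0]]])

```text
t: 2.52
position: [625.9, -35.2, 66.5]
orientation: [[0.977, -0.212, -0.01], [-0.212, -0.977, 0.002], [-0.01, -0.0, -1.0]]
wrist_force: [-0.4, 0.8, -1.3]
opening: 46.8
```

```bash
python3 - <<'E'
from h import *
im=env.grab_frame("side")[:,:,::-1]; cv2.imwrite("pics/k1.png",cv2.resize(im[150:290,220:370],None,fx=4,fy=4,interpolation=cv2.INTER_CUBIC))
# arc increments
p0=np.array([630.5,-37.7]); c=np.array([608.9,-89.3]); y=np.radians(-12.4)
R=np.array([[np.cos(y),-np.sin(y)],[np.sin(y),np.cos(y)]]); h=c+R@[10,-85]
r=p0-h; print(h,np.linalg.norm(r)); prev=p0
for k in range(1,20):
    a=np.radians(5*k); q=h+np.array([[np.cos(a),-np.sin(a)],[np.sin(a),np.cos(a)]])@r; print(k,np.round((q-prev)/1000,4).tolist()); prev=q
E
```

```text
[ 600.41421997 -174.46449693] 140.03457351775967
1 [-0.012, 0.0021]
2 [-0.0122, 0.001]
3 [-0.0122, -0.0]
4 [-0.0122, -0.0011]
5 [-0.012, -0.0021]
6 [-0.0118, -0.0032]
7 [-0.0115, -0.0042]
8 [-0.0111, -0.0052]
9 [-0.0106, -0.0061]
10 [-0.01, -0.007]
11 [-0.0093, -0.0079]
12 [-0.0086, -0.0087]
13 [-0.0078, -0.0094]
14 [-0.007, -0.01]
15 [-0.0061, -0.0106]
16 [-0.0051, -0.0111]
17 [-0.0042, -0.0115]
18 [-0.0031, -0.0118]
19 [-0.0021, -0.012]
```

View pics/k1.png

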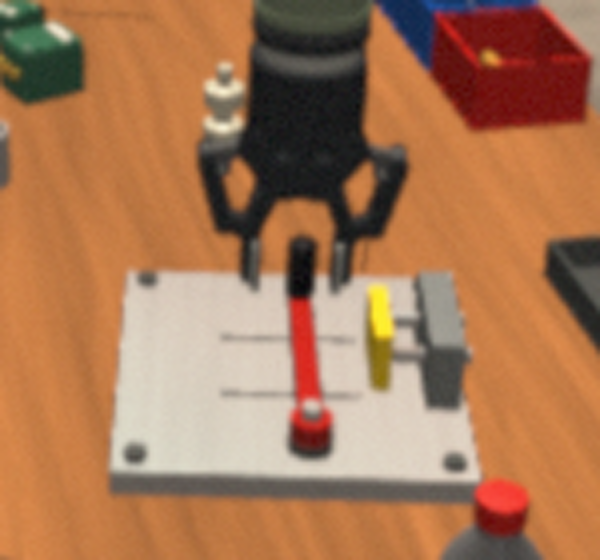

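The picture shows the knob at (303,265) standing between the jaws at (250,265) and (343,265). I swing it along the arc, about 100° with the tool turning along.

Request:
arm_command(increments=[[[0.1,-0.012,0.0021,0,0,0,5],[0.1,-0.0122,0.001,0,0,0,5],[0.1,-0.0122,0,0,0,0,5],[0.1,-0.0122,-0.0011,0,0,0,5],[0.1,-0.012,-0.0021,0,0,0,5],[0.1,-0.0118,-0.0032,0,0,0,5],[0.1,-0.0115,-0.0042,0,0,0,5],[0.1,-0.0111,-0.0052,0,0,0,5],[0.1,-0.0106,-0.0061,0,0,0,5],[0.1,-0.01,-0.007,0,0,0,5],[0.1,-0.0093,-0.0079,0,0,0,5],[0.1,-0.0086,-0.0087,0,0,0,5],[0.1,-0.0078,-0.0094,0,0,0,5],[0.1,-0.007,-0.01,0,0,0,5],[0.1,-0.0061,-0.0106,0,0,0,5],[0.1,-0.0051,-0.0111,0,0,0,5],[0.1,-0.0042,-0.0115,0,0,0,5],[0.1,-0.0031,-0.0118,0,0,0,5],[0.1,-0.0021,-0.012,0,0,0,5],[0.1,-0.001,-0.0121,0,0,0,5]]])

```text
t: 4.23
position: [461.5, -168.6, 73.4]
orientation: [[0.036, 0.999, 0.003], [0.999, -0.036, -0.001], [-0.001, 0.003, -1.0]]
wrist_force: [1.3, 0.8, -0.0]
opening: 47.0
```

Request:
arm_command(increments=[[[0.1,0,0,0,0,0,0],[0.1,0,0,0,0,0,0]]])

```text
t: 4.4
position: [461.8, -168.9, 73.0]
orientation: [[0.044, 0.999, 0.003], [0.999, -0.044, -0.001], [-0.001, 0.003, -1.0]]
wrist_force: [-0.0, -0.1, -0.3]
opening: 46.7
```

```bash
python3 - <<'E'
from h import *
im=env.grab_frame("side")[:,:,::-1]; cv2.imwrite("pics/k2.png",cv2.resize(im[150:290,220:370],None,fx=4,fy=4,interpolation=cv2.INTER_CUBIC))
E
```

```text
(no output)
```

View pics/k2.png

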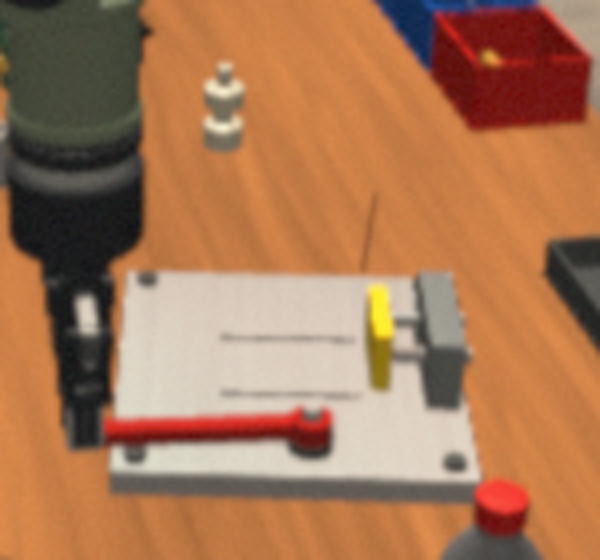

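The side view shows the lever lying along the fixture's -x edge (bar from (310,425) to (105,430)), about 1.6 rad open. Next I lift and carry on to above the middle housing.

Request:
arm_command(increments=[[[0.1,0,0,0.02,0,0,0],[0.1,0,0,0.02,0,0,0],[0.1,0,0,0.02,0,0,0],[0.5,0,0,0.02,0,0,0],[0.5,0,0,0.02,0,0,0],[0.6,0,0,0.02,0,0,0]]])

```text
t: 4.95
position: [460.7, -167.3, 192.6]
orientation: [[0.042, 0.999, 0.0], [0.999, -0.042, 0.0], [0.0, 0.0, -1.0]]
wrist_force: [0.3, -0.5, -0.3]
opening: 68.4
```

Request:
arm_command(increments=[[[0.6,0.0024,0.0276,0,0,0,1.12],[0.6,0.0024,0.0276,0,0,0,1.12],[0.6,0.0024,0.0276,0,0,0,1.12],[0.6,0.0024,0.0276,0,0,0,1.12],[0.6,0.0024,0.0276,0,0,0,1.12],[0.6,0.0024,0.0276,0,0,0,1.12],[0.6,0.0024,0.0276,0,0,0,1.12],[0.6,0.0024,0.0276,0,0,0,1.12],[0.6,0.0024,0.0276,0,0,0,1.12],[0.6,0.0024,0.0276,0,0,0,1.12],[0.6,0.0024,0.0276,0,0,0,1.12],[0.6,0.0024,0.0276,0,0,0,1.12],[0.6,0.0024,0.0276,0,0,0,1.12],[0.6,0.0024,0.0276,0,0,0,1.12],[0.6,0.0024,0.0276,0,0,0,1.12],[0.6,0.0024,0.0276,0,0,0,1.12],[0.6,0.0024,0.0276,0,0,0,1.12],[0.6,0.0024,0.0276,0,0,0,1.12],[0.6,0.0024,0.0276,0,0,0,1.12],[0.6,0.0024,0.0276,0,0,0,1.12]]])

```text
t: 6.62
position: [507.5, 385.8, 191.6]
orientation: [[-0.343, 0.939, -0.0], [0.939, 0.343, 0.0], [0.0, -0.0, -1.0]]
wrist_force: [1.5, -0.7, -0.0]
opening: 68.5
```

Request:
arm_command(increments=[[[0.6,0,0,0,0,0,0],[0.6,0,0,0,0,0,0],[0.6,0,0,0,0,0,0]]])

```text
t: 6.87
position: [507.7, 383.5, 191.2]
orientation: [[-0.343, 0.939, -0.001], [0.939, 0.343, -0.001], [-0.001, -0.001, -1.0]]
wrist_force: [-0.6, -0.3, 0.4]
opening: 68.4
```

```bash
python3 - <<'E'
from h import *
np.set_printoptions(precision=1,suppress=True)
s=env.get_state(); print(s["position"],np.degrees(np.arctan2(s["orientation"][1,0],s["orientation"][0,0])),s["opening"])
t=env.grab_frame("top")[:,:,::-1]; im=env.grab_frame("side")[:,:,::-1]
a=cv2.resize(im[100:200,150:270],(480,400),interpolation=cv2.INTER_CUBIC); b=cv2.resize(t[170:250,90:154],(320,400),interpolation=cv2.INTER_CUBIC)
cv2.imwrite("pics/h1.png",np.hstack([a,b]))
# clamp angle from red bar in top
m=mask(t,(0,150,90),(8,255,255)); m[:,:240]=0;m[:,345:]=0; m[:120]=0
for c in blobs(m,30):
    r=cv2.minAreaRect(c); B=cast("top",cv2.boxPoints(r),39); print(B, np.linalg.norm(B[1]-B[0]))
    vx=cv2.fitLine(cast("top",c[:,0],39)[:,:2].astype(np.float32),cv2.DIST_L2,0,.01,.01).ravel(); print("bar yaw",np.degrees(np.arctan2(vx[1],vx[0])))
E
```

```text
[507.7 383.5 191.2] 110.03398245018091 68.43069403158827
[[ 468.3 -150.6   39. ]
 [ 606.9 -164.2   39. ]
 [ 605.7 -181.3   39. ]
 [ 467.1 -167.4   39. ]] 139.2606099920358
bar yaw -5.9039407
```

View pics/h1.png

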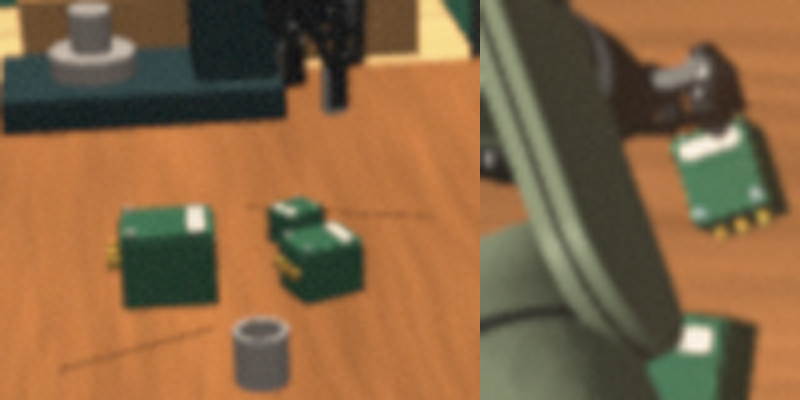

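The lever is at about 1.68 rad (bar yaw -5.9° against the fixture's -12.4°). The gripper is above the middle housing, which stands undisturbed at (320,260) in the crop. I descend and grip.

Request:
arm_command(increments=[[[0.6,0.002,0,-0.02,0,0,0],[0.6,0,0,-0.02,0,0,0],[0.6,0,0,-0.02,0,0,0],[0.6,0,0,-0.02,0,0,0],[0.6,0,0,-0.02,0,0,0],[0.6,0,0,-0.02,0,0,0],[0.6,0,0,-0.02,0,0,0],[0.6,0,0,-0.015,0,0,0],[0.6,0,0,0,0,0,0],[0.6,0,0,0,0,0,0]]])

```text
t: 7.8
position: [510.0, 382.1, 35.5]
orientation: [[-0.341, 0.94, -0.002], [0.94, 0.341, -0.001], [-0.001, -0.003, -1.0]]
wrist_force: [1.2, 0.2, 0.3]
opening: 68.4
```

Request:
arm_command(increments=[[[-0.2,0,0,0,0,0,0],[-0.2,0,0,0,0,0,0],[-0.2,0,0,0,0,0,0],[-0.2,0,0,0,0,0,0],[-0.2,0,0,0,0,0,0],[-0.2,0,0,0,0,0,0],[-0.2,0,0,0,0,0,0],[-0.2,0,0,0,0,0,0]]], squeeze=40)

```text
t: 8.47
position: [512.1, 384.1, 38.4]
orientation: [[-0.342, 0.94, 0.003], [0.94, 0.342, 0.002], [0.0, 0.004, -1.0]]
wrist_force: [0.3, -0.1, 6.1]
opening: 49.4
```

The opening of 49.4 mm confirms the 50 mm wide housing. I firm the grip and lift.

Request:
arm_command(increments=[[[-0.2,0,0,0,0,0,0],[-0.2,0,0,0,0,0,0],[-0.2,0,0,0.01,0,0,0],[-0.2,0,0,0.02,0,0,0],[-0.2,0,0,0.02,0,0,0],[-0.2,0,0,0.02,0,0,0],[-0.2,0,0,0.02,0,0,0],[-0.2,0,0,0.02,0,0,0],[-0.2,0,0,0.01,0,0,0],[-0.2,0,0,0,0,0,0],[-0.2,0,0,0,0,0,0]]], squeeze=60)

```text
t: 9.38
position: [510.3, 383.3, 155.9]
orientation: [[-0.342, 0.94, -0.0], [0.94, 0.342, -0.0], [-0.0, -0.001, -1.0]]
wrist_force: [-0.4, 0.3, -5.0]
opening: 49.0
```

Request:
arm_command(increments=[[[-0.2,0.0041,-0.0235,0,0,0,-1.62],[-0.2,0.0041,-0.0235,0,0,0,-1.62],[-0.2,0.0041,-0.0235,0,0,0,-1.62],[-0.2,0.0041,-0.0235,0,0,0,-1.62],[-0.2,0.0041,-0.0235,0,0,0,-1.62],[-0.2,0.0041,-0.0235,0,0,0,-1.62],[-0.2,0.0041,-0.0235,0,0,0,-1.62],[-0.2,0.0041,-0.0235,0,0,0,-1.62],[-0.2,0.0041,-0.0235,0,0,0,-1.62],[-0.2,0.0041,-0.0235,0,0,0,-1.62],[-0.2,0.0041,-0.0235,0,0,0,-1.62],[-0.2,0.0041,-0.0235,0,0,0,-1.62],[-0.2,0.0041,-0.0235,0,0,0,-1.62],[-0.2,0.0041,-0.0235,0,0,0,-1.62],[-0.2,0.0041,-0.0235,0,0,0,-1.62],[-0.2,0.0041,-0.0235,0,0,0,-1.62],[-0.2,0.0041,-0.0235,0,0,0,-1.62],[-0.2,0.0041,-0.0235,0,0,0,-1.62],[-0.2,0.0041,-0.0235,0,0,0,-1.62],[-0.2,0.0041,-0.0235,0,0,0,-1.62]]])

```text
t: 11.05
position: [591.0, -87.2, 153.5]
orientation: [[0.216, 0.976, -0.005], [0.976, -0.216, 0.002], [0.0, -0.005, -1.0]]
wrist_force: [0.1, -0.6, -3.6]
opening: 49.3
```

Request:
arm_command(increments=[[[-0.2,0,0,0,0,0,0],[-0.2,0,0,0,0,0,0],[-0.2,0,0,0,0,0,0]]])

```text
t: 11.3
position: [591.2, -86.0, 154.2]
orientation: [[0.215, 0.977, -0.004], [0.977, -0.215, 0.002], [0.001, -0.004, -1.0]]
wrist_force: [-0.4, 0.5, -3.7]
opening: 49.4
```

```bash
cat > look.py <<'E'
from h import *
import sys
np.set_printoptions(precision=1,suppress=True)
n=sys.argv[1]
c=np.array([608.9,-89.3]); y=np.radians(-12.4); R=np.array([[np.cos(y),-np.sin(y)],[np.sin(y),np.cos(y)]])
P=[];Z=[];W=[];Y=[];T=[]
for k in range(1):
    im=env.grab_frame("side")[:,:,::-1]; t=env.grab_frame("top")[:,:,::-1]
s=env.get_state(); p=s["position"]
print("t",s["t"],"tcp",p,"in fixture",R.T@(p[:2]-c),"yaw rel",np.degrees(np.arctan2(s["orientation"][1,0],s["orientation"][0,0]))-77.6,"F",R.T@s["wrist_force"][:2],s["wrist_force"][2],"op",s["opening"],"z axis",s["orientation"][:,2])
cv2.imwrite(f"raw_side_{n}.png",im); cv2.imwrite(f"raw_top_{n}.png",t)
a=cv2.resize(im[170:290,230:370],(525,450),interpolation=cv2.INTER_CUBIC); b=cv2.resize(t[130:250,250:320],(262,450),interpolation=cv2.INTER_CUBIC)
cv2.imwrite(f"pics/{n}.png",np.hstack([a,b]))
E
python3 look.py p1
```

```text
t 11.4 tcp [591.7 -85.4 155. ] in fixture [-17.6   0.1] yaw rel 0.07940414268107077 F [ 0.3 -0.3] -4.267761651893093 op 49.12902929099173 z axis [-0.  0. -1.]
```

View pics/p1.png

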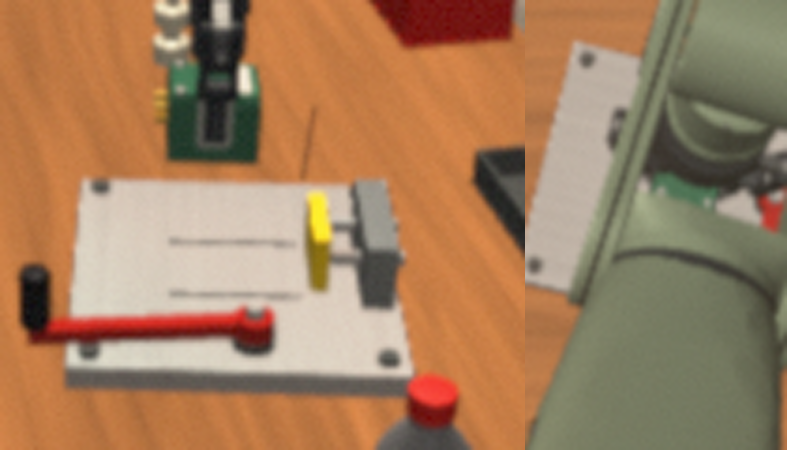

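The housing hangs level and centred in the jaws, and the lever is clear. I lower it to just above the bed.

Request:
arm_command(increments=[[[-0.2,0,0,-0.02,0,0,0],[-0.2,0,0,-0.02,0,0,0],[-0.2,0,0,-0.02,0,0,0],[-0.2,0,0,-0.015,0,0,0],[-0.2,0,0,-0.01,0,0,0],[-0.2,0,0,-0.005,0,0,0],[-0.2,0,0,0,0,0,0],[-0.2,0,0,0,0,0,0]]])

```text
t: 12.07
position: [593.1, -86.3, 66.7]
orientation: [[0.214, 0.977, 0.001], [0.977, -0.214, -0.0], [-0.0, 0.001, -1.0]]
wrist_force: [0.4, -0.7, -4.8]
opening: 49.4
```

```bash
python3 look.py p2
```

```text
t 12.1667 tcp [593.9 -86.7  67.7] in fixture [-15.2  -0.7] yaw rel 0.032361655955725155 F [0.1 0.4] -4.269218633917268 op 49.02684326559351 z axis [ 0. -0. -1.]
```

View pics/p2.png

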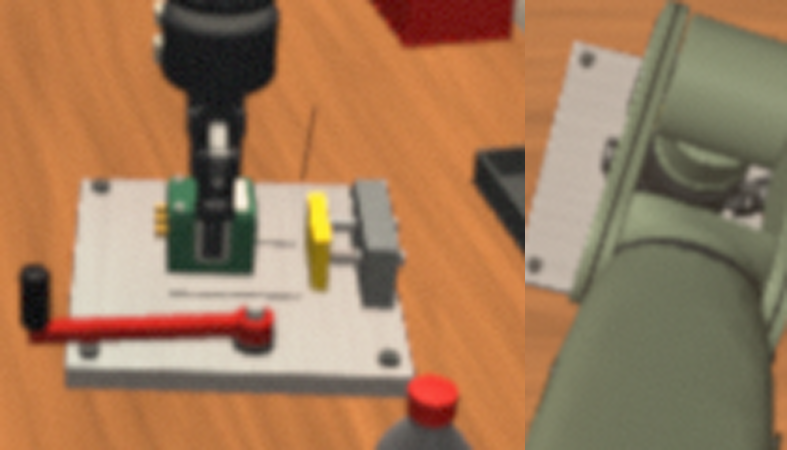

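Request:
arm_command(increments=[[[-0.2,0,0,-0.002,0,0,0],[-0.2,0,0,-0.002,0,0,0],[-0.2,0,0,-0.002,0,0,0],[-0.2,0,0,-0.001,0,0,0],[-0.2,0,0,0,0,0,0],[-0.2,0,0,0,0,0,0]]])

```text
t: 12.67
position: [592.5, -86.5, 59.1]
orientation: [[0.215, 0.977, -0.0], [0.977, -0.215, 0.0], [0.0, -0.0, -1.0]]
wrist_force: [-0.2, -0.9, -4.9]
opening: 49.4
```

Request:
arm_command(increments=[[[-0.2,0,0,-0.001,0,0,0],[-0.2,0,0,-0.001,0,0,0],[-0.2,0,0,0,0,0,0]]])

```text
t: 12.92
position: [592.5, -86.5, 57.0]
orientation: [[0.214, 0.977, -0.0], [0.977, -0.214, 0.0], [0.0, -0.0, -1.0]]
wrist_force: [-0.4, -0.5, -3.5]
opening: 49.5
```

Request:
arm_command(increments=[[[-0.2,0,0,-0.001,0,0,0],[-0.2,0,0,0,0,0,0]]])

```text
t: 13.08
position: [592.9, -86.6, 56.6]
orientation: [[0.214, 0.977, 0.0], [0.977, -0.214, -0.0], [-0.0, 0.0, -1.0]]
wrist_force: [0.6, 0.0, -1.7]
opening: 49.1
```

Contact with the bed comes at TCP z of about 56.6, and the wrist force goes from -4.5 to -1.7 N. I slide towards the pad along (0.977,-0.215): 28 mm of the roughly 36 mm gap first.

Request:
arm_command(increments=[[[-0.2,0.0039,-0.00086,0,0,0,0],[-0.2,0.0039,-0.00086,0,0,0,0],[-0.2,0.0039,-0.00086,0,0,0,0],[-0.2,0.0039,-0.00086,0,0,0,0],[-0.2,0.0039,-0.00086,0,0,0,0],[-0.2,0.0039,-0.00086,0,0,0,0],[-0.2,0.0039,-0.00086,0,0,0,0],[-0.2,0,0,0,0,0,0],[-0.2,0,0,0,0,0,0]]])

```text
t: 13.83
position: [621.3, -93.0, 56.6]
orientation: [[0.215, 0.977, 0.003], [0.977, -0.215, -0.001], [-0.0, 0.003, -1.0]]
wrist_force: [1.3, -0.9, -1.7]
opening: 49.1
```

```bash
python3 look.py p3
```

```text
t 13.9333 tcp [620.8 -92.8  56.5] in fixture [12.4 -0.9] yaw rel 0.005522105761571083 F [ 0.9 -0. ] -0.42874462966889537 op 49.38854013152683 z axis [ 0. -0. -1.]
```

View pics/p3.png

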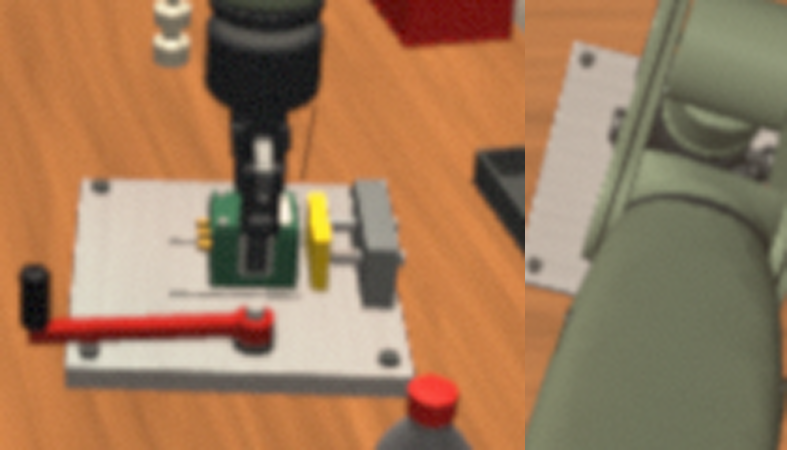

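Request:
arm_command(increments=[[[-0.2,0.00195,-0.00043,0,0,0,0],[-0.2,0.00195,-0.00043,0,0,0,0],[-0.2,0,0,0,0,0,0],[-0.2,0,0,0,0,0,0]]])

```text
t: 14.27
position: [623.8, -93.4, 56.5]
orientation: [[0.214, 0.977, -0.0], [0.977, -0.214, 0.0], [-0.0, -0.0, -1.0]]
wrist_force: [-2.2, 0.6, 3.3]
opening: 49.1
```

Request:
arm_command(increments=[[[-0.2,0.00195,-0.00043,0,0,0,0],[-0.2,0.00195,-0.00043,0,0,0,0],[-0.2,0,0,0,0,0,0],[-0.2,0,0,0,0,0,0]]])

```text
t: 14.6
position: [628.1, -94.3, 56.5]
orientation: [[0.214, 0.977, 0.001], [0.977, -0.214, -0.0], [0.0, 0.001, -1.0]]
wrist_force: [-2.6, 1.0, 4.7]
opening: 49.0
```

Request:
arm_command(increments=[[[-0.2,0.00195,-0.00043,0,0,0,0],[-0.2,0.00195,-0.00043,0,0,0,0],[-0.2,0,0,0,0,0,0],[-0.2,0,0,0,0,0,0]]])

```text
t: 14.93
position: [631.0, -95.0, 56.6]
orientation: [[0.215, 0.977, -0.002], [0.977, -0.215, 0.0], [0.0, -0.002, -1.0]]
wrist_force: [-5.3, 1.5, 7.0]
opening: 49.4
```

Request:
arm_command(increments=[[[-0.2,0,0,0.001,0,0,0],[-0.2,0,0,0,0,0,0],[-0.2,0,0,0,0,0,0]]])

```text
t: 15.18
position: [631.0, -94.9, 56.6]
orientation: [[0.215, 0.977, -0.002], [0.977, -0.215, 0.0], [0.0, -0.002, -1.0]]
wrist_force: [-3.2, -0.3, 1.6]
opening: 49.1
```

Request:
arm_command(increments=[[[-0.2,0,0,0.001,0,0,0],[-0.2,0,0,0,0,0,0],[-0.2,0,0,0,0,0,0]]])

```text
t: 15.43
position: [630.8, -94.9, 57.0]
orientation: [[0.215, 0.977, -0.002], [0.977, -0.215, 0.001], [0.0, -0.002, -1.0]]
wrist_force: [-1.9, 0.0, -4.8]
opening: 49.1
```

```bash
python3 look.py p4
```

```text
t 15.5333 tcp [630.8 -94.9  57.1] in fixture [22.6 -0.7] yaw rel 0.013415023559858241 F [-1.8 -0.5] -4.889514277005136 op 49.26971415747414 z axis [-0.  0. -1.]
```

View pics/p4.png

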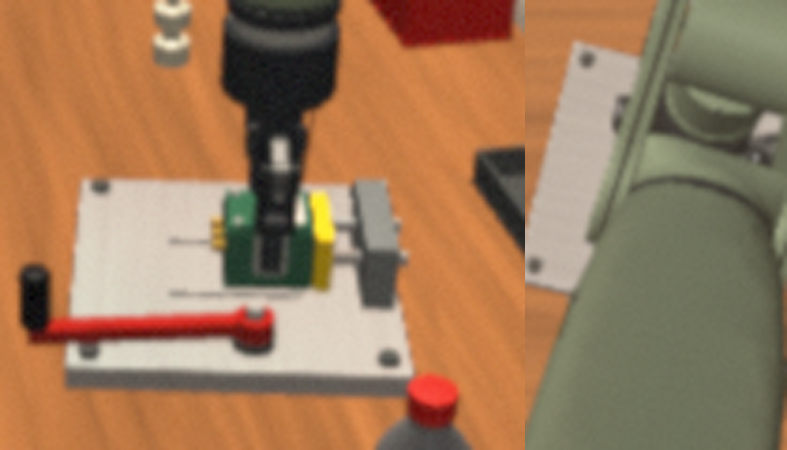

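The side view shows the back flush on the pad with the pad just starting to move (about 2 N, 2-2.6 mm). The housing is just lifted off the bed, so I lower it 0.5 mm and push on about 5 mm.

Request:
arm_command(increments=[[[-0.2,0,0,-0.0005,0,0,0],[-0.2,0.00146,-0.00032,0,0,0,0],[-0.2,0.00146,-0.00032,0,0,0,0],[-0.2,0,0,0,0,0,0],[-0.2,0,0,0,0,0,0],[-0.2,0,0,0,0,0,0]]])

```text
t: 16.03
position: [633.7, -95.5, 57.2]
orientation: [[0.214, 0.977, -0.002], [0.977, -0.214, 0.001], [0.0, -0.002, -1.0]]
wrist_force: [-4.6, 0.6, -5.0]
opening: 49.2
```

Request:
arm_command(increments=[[[-0.2,0.00098,-0.00022,0,0,0,0],[-0.2,0.00098,-0.00022,0,0,0,0],[-0.2,0,0,0,0,0,0],[-0.2,0,0,0,0,0,0]]])

```text
t: 16.37
position: [635.3, -95.9, 57.2]
orientation: [[0.215, 0.977, -0.003], [0.977, -0.215, 0.001], [0.0, -0.003, -1.0]]
wrist_force: [-6.4, 1.8, -4.4]
opening: 49.2
```

```bash
python3 look.py p5
```

```text
t 16.4667 tcp [635.3 -95.9  57.2] in fixture [27.2 -0.7] yaw rel 0.010861718318196267 F [-6.5  0.9] -4.867956525833632 op 49.01261910494801 z axis [-0.  0. -1.]
```

Request:
arm_command(increments=[[[-0.2,0.00098,-0.00022,-0.0005,0,0,0],[-0.2,0,0,0,0,0,0],[-0.2,0,0,0,0,0,0]]])

```text
t: 16.72
position: [636.3, -96.1, 57.1]
orientation: [[0.215, 0.977, -0.003], [0.977, -0.215, 0.001], [0.0, -0.003, -1.0]]
wrist_force: [-8.0, 2.3, -2.2]
opening: 49.1
```

Request:
arm_command(increments=[[[-0.2,0.0005,-0.0001,-0.0003,0,0,0],[-0.2,0,0,0,0,0,0],[-0.2,0,0,0,0,0,0],[-0.2,0,0,0,0,0,0]]])

```text
t: 17.05
position: [636.8, -96.2, 57.0]
orientation: [[0.215, 0.977, -0.003], [0.977, -0.215, 0.001], [0.0, -0.003, -1.0]]
wrist_force: [-7.9, 2.3, -2.5]
opening: 49.3
```

```bash
python3 look.py p6
```

```text
t 17.15 tcp [636.9 -96.2  57. ] in fixture [28.8 -0.7] yaw rel 0.011982156572742042 F [-7.5  0. ] -1.635525241003911 op 48.977463117605694 z axis [-0.  0. -1.]
```

View pics/p6.png

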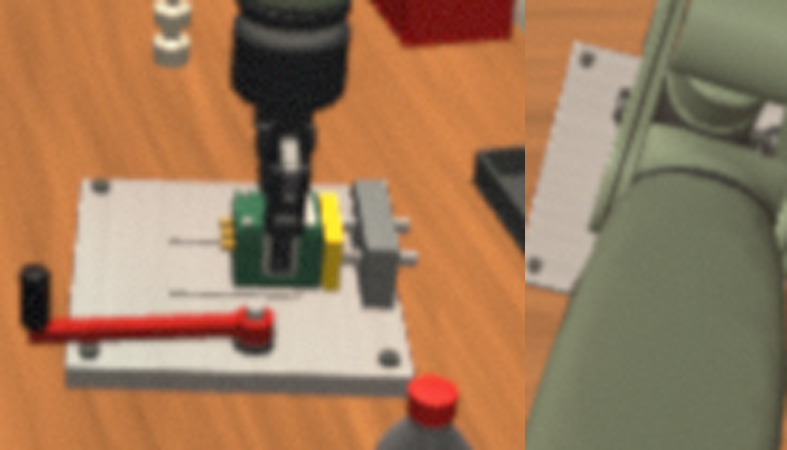

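The side view shows the housing standing on the bed with its back flush on the pad, the pad's rods pushed out behind the fence at (410,258), and the lever clear. I settle briefly, read once more, measure the pad travel in the picture and hand in.

Request:
arm_command(increments=[[[-0.2,0,0,0,0,0,0],[-0.2,0,0,0,0,0,0],[-0.2,0,0,0,0,0,0],[-0.2,0,0,0,0,0,0],[-0.2,0,0,0,0,0,0],[-0.2,0,0,0,0,0,0]]])

```text
t: 17.65
position: [636.8, -96.2, 57.1]
orientation: [[0.215, 0.977, -0.003], [0.977, -0.215, 0.001], [0.0, -0.003, -1.0]]
wrist_force: [-7.9, 3.2, -2.0]
opening: 49.0
```

```bash
python3 look.py p7; python3 - <<'E'
from h import *
np.set_printoptions(precision=1,suppress=True)
y=np.radians(-12.4); R=np.array([[np.cos(y),-np.sin(y)],[np.sin(y),np.cos(y)]]); c0=np.array([608.9,-89.3])
for f in("raw_side_p2.png","raw_side_p3.png","raw_side_p7.png"):
    im=cv2.imread(f); m=mask(im,(22,120,60),(35,255,255)); m[:,:290]=0; m[:,330:]=0;m[:210]=0;m[260:]=0
    c=max(blobs(m,10),key=cv2.contourArea); b=cv2.boundingRect(c); ys,xs=np.nonzero(m)
    print(f,b,"centroid->fixture @z42",R.T@(cast("side",(xs.mean(),ys.mean()),42)[0][:2]-c0))
E
```

```text
t 17.75 tcp [636.9 -96.2  57.1] in fixture [28.8 -0.7] yaw rel 0.011759451702346269 F [-6.7 -0.1] -1.5313109395407192 op 48.807415082801924 z axis [-0.  0. -1.]
raw_side_p2.png (312, 221, 6, 26) centroid->fixture @z42 [57.2  2. ]
raw_side_p3.png (312, 221, 6, 26) centroid->fixture @z42 [57.1  1.6]
raw_side_p7.png (315, 221, 7, 26) centroid->fixture @z42 [63.9  0.9]
```

Force (about 7.5 N), picture (about 7 mm) and TCP travel (about 8 mm) agree, so I hand in.

```bash
python3 -c "
from plant import env
print(env.hand_in())
s=env.get_state(); print(s['t'],s['position'],s['wrist_force'],s['opening'])"
```

```text
the job is handed in; nothing more can be done
None
the job is handed in; nothing more can be done
```

The housing is held against the yellow pad, standing on the bed with the clamp open. I handed the job in about 17.8 s into the 58 s allowed. No verdict is reported, so what follows are my own last checks.

- **Lever:** I swung it open by caging its knob between the jaws. The overhead picture put it at about 1.68 rad, and it was clear of the housing in the last side view.
- **Which housing:** I took the middle one of the three green housings. The jaws stopped at about 49 mm on it, which confirms the 50 mm width. My first outline of it in the picture came out a few mm too small. Its -y and stud sides did not agree with each other, so I relied on the grip reading.
- **Push:** The wrist force along the push read about 6.7 to 8.2 N. The pad was about 7 mm in by the picture and 8 to 9 mm by the tool position, so roughly half its travel. I never came near the end stop.
- **Placing:** Tool position and angle put the housing within 1 mm of centre and well under 1° off square. The bed carries about 2 to 3 N of its weight. I had pressed it onto the bed harder than intended (about 11 N) while sliding, and raised it before the final push.
- **Bystanders:** I touched none of them, but I did not measure their positions again at the end.

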